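# Refit the filter plate of the air cleaner

## Robot

A 6-joint arm with a two-finger parallel gripper is mounted at the origin on the work surface. World frame = base frame: x ahead of the robot, y to its left, z up, the work surface at z = 0. Lengths are in m, angles in rad, forces in N, time in s.
With the tool pointing down it reaches from about 0.3 to 0.775 m from the base axis. Payload 14.6 kg.
Tool frame: the origin (TCP) lies between the finger pads; the fingertips stand 19 mm ahead of it and the grasp point (between the pads) is the TCP (ctrl.finger_overhang is the distance from the TCP to the fingertips, in m); z points along the fingers, y is the direction in which the jaws open and shut (so a half turn about z gives the same grasp; the last joint's range is limited). The gripper opens to 94 mm and grips with 3 to 60 N. Pads are 16 mm wide; open, the fingers measure 119 mm over their backs; the gripper's body (75 mm by 177 mm) begins 78 mm behind the grasp point.
Start: joints at [-1.169, 0.3, 1.521, -0, 1.321, -0.067], TCP at [0.248, -0.491, 0.224] pointing down, gripper open.
Joint ranges: [-3.03, 3.03], [-0.79, 2.21], [0.23, 2.52], [-1.04, 4.18], [0, 3.07], [-2.55, 2.55]. Speed limits (rad/s): [2.22, 2.22, 2.57, 3.14, 3.14, 3.14].

## Interface

Orientations are given as [roll, pitch, yaw] about the fixed x, y, z axes, in that order (R = Rz(yaw) Ry(pitch) Rx(roll)).
In Python, from station import ctrl gives the robot as it stands.
- The arm moves only by the tool send_rows, never from a script. Its argument "series" is a list of rows, each a list of 7 numbers: the turn, a rotation vector about the tool's x, y, z in degrees, then the shift along the tool's x, y, z in m, then the gripper's target within -1 to 1 (fully open at 1, half-way at 0, shut at -1). A call has 1 to 8 rows; each row is the pose to reach, as a shift and turn from the pose commanded when the call began, along the tool's axes at that moment; what a row does not reach only later rows make up. A row lasts 1/10 s, in which the tool goes at most 50 mm and 8.59 degrees, less where a joint would pass 70% of its speed; a pose out of reach is approached as far as the arm can. A call with a gripper value outside its range is refused whole. The fingers move at their own pace and stop on an object; "force" is the grip in N (left out, the last holds). Time passes only in rows, so rows that repeat a pose let the fingers close. It gives the time, the measured TCP pose, the force and the opening at its end, in the units of the state.
- ctrl.get_obs(): the state, without advancing time (a new reading comes with each control period).
- ctrl.camera(name): name is "scene" or "top"; returns a dict with "pixels" (400x640x3 uint8, red, green, blue), "z_map" (400x640 float32, m along the optical axis (not along the pixel's ray), 0 where there is no reading), "fov_y" (degrees; the focal length in pixels is half the picture's height over the tangent of half this angle, whatever the lens; pixels are square), "cx", "cy" (the principal point, pixels), "k1" (the pictures are not rectified: a ray, as slopes to the right and down, at radius r is drawn at 1 + k1 r^2 times it, then the intrinsics apply), "R" (3x3) and "t" (3): a world point X has camera coordinates R X + t. Camera axes: x right, y down, z forward; pixel columns grow to the right and rows downward; lengths in m; the calibration is good to about 2 mm. A picture is of the moment at which its call begins.
- ctrl.hand_in(): hands the job in, once; it reports no verdict.
The state is a dict: "time_s": time; "qpos": joint angles; "joint_vel": joint speeds; "tau": joint torques, N m; "ee_pos": TCP position; "eef_rot": TCP orientation; "force": force on the tool from outside, world axes, zero at the start; "moment": the same for the moment, N m; "grip_width": finger opening in m.
Only numpy, scipy, OpenCV 4.12 (cv2) and the standard library are available. Lean on these libraries where they do the work, as an engineer would, in place of code of your own. Each camera call takes 0.05 s, during which the arm holds its last target.

## Task

The filter plate lies with its grip end tucked under the riser: get it out and refit it in the recess on top of the air cleaner. Tilt it, hook the tongue under the lip, then gently lower the other end, without letting it drop, until the plate lies flat and flush in the recess. Leave the tube rack, the dropper bottle and the test cassette in the middle of the table where they are.

Things in the scene. Friction and masses are not known exactly. Their poses are not given: they have to be found in the camera images.
- plate_center (a point): centre of the slab of the loose grey filter plate, 5 mm over its underside. Slab 120 (x) x 60 (y) x 10 mm; x runs from tongue end to grip end, z up out of its top. A tongue 16 long x 44 wide x 5 mm thick continues the underside at -x. About 0.16 kg. Starts flat, right way up, grip end tucked under the riser; the tongue and about 50 mm of slab stick out
- plate_grip (a point): centre of the plate's grip rib: 40 (x) x 14 (y) x 30 mm tall, from the slab's top (10 mm over the underside) to 40 mm over the underside; this point lies at plate x +32, y 0, 25 mm over the underside; same axes as the plate
- plate_tongue (a point): middle of the tip of the plate's tongue: plate x -76, y 0, 2.5 mm over the underside; same axes as the plate
- riser: low plywood riser fixed to the table, 170 (x) x 200 (y) mm, its board 50 to 62 mm above the table on two side walls, open at front and back: too low for a gripper. Origin on the table under the middle of its front edge; x runs back under it. Cartons up to 158 mm above the table stand on it from 75 mm behind that edge
- cleaner_seat (a point): centre of the seat: on the recess floor, 60 mm above the table, under the middle of the seated slab. x runs from the lip end to the free end, z up. Recess x -78.5 (stop wall under the lip) to +62.5, y +-33.5 mm, 10 mm deep. Seated, the plate's axes agree with these, its top is flush with the rim, with 2.5 mm play either way in x and 3.5 in y
- cleaner: white box-shaped air cleaner fixed to the table, 200 (x) x 150 (y) x 70 mm, with an open recess in its top for the plate; origin on the table under its centre, below the seat centre; its -x end, with the lip, faces the robot
- cleaner_lip (a point): middle of the lower edge of the grey fixed lip that overhangs the recess at its -x end: seat x -66.5, 13 mm over the recess floor; the lip overhangs the stop wall by 12 mm, is 150 mm wide and 6 mm thick, its top 79 mm above the table; same axes as the seat
- rack_center (a point): white tube rack, 90 x 46 x 56 mm, near the middle of the table; point at its centre
- dropper: small white round dropper bottle, 28 mm across, 60 mm tall, near the middle; origin at its foot
- cassette_a: white test cassette, 70 x 22 x 6 mm, flat on the table straight ahead of the robot; origin under its centre
Mind the look-alikes: they are no part of the job. Leave any pink or yellow look-alike of the part that bears plate_center alone.

How it is judged:
On the way:
1. the tongue is under the lip while the plate is still tilted, its grip end up (x of plate_tongue in the frame of cleaner_seat between -0.082 and -0.069 m and y of plate_tongue in the frame of cleaner_seat between -0.008 and 0.008 m and z of plate_tongue in the frame of cleaner_seat between -0.002 and 0.0125 m and angle between plate_center's own z axis and vertical above 0.06 rad and z of plate_grip in the frame of cleaner_seat above 0.029 m), for 0.1 s.
At the end, for the whole second after the job is handed in: The plate rests in the recess with its tongue under the lip: slab centre within 6 mm of the seat in x and y and 2 to 8 mm above the recess floor (5 when flat), tongue tip at least 3.5 mm past the lip's edge, tilted less than 0.04 rad, at rest (x of plate_center in the frame of cleaner_seat between -0.006 and 0.006 m and y of plate_center in the frame of cleaner_seat between -0.006 and 0.006 m and z of plate_center in the frame of cleaner_seat between 0.002 and 0.008 m and x of plate_tongue in the frame of cleaner_seat below -0.07 m and angle between plate_center's own z axis and vertical below 0.04 rad and linear speed of plate below 0.01 m/s); the robot touches nothing.
It fails at once if the plate is dropped into the recess: it swings or falls faster than a gentle lowering (over 4.5 rad/s, or 0.45 m/s, when its centre is within 40 mm of the seat) (distance between plate_center and cleaner_seat below 0.04 m and (angular speed of plate above 4.5 rad/s or linear speed of plate above 0.45 m/s)).
It fails at once if the tube rack, the dropper bottle or the middle cassette is moved more than 40 mm (distance of any of rack_center, dropper, cassette_a from where it was at the start of the episode above 0.04 m).
It also fails if it takes over 54 s, if anything falls off the work surface, if the arm or the gripper's body presses on something with over 40 N, if the wrist force passes 120 N, or if a joint passes its speed limit or range.

## Working session

There is one attempt and no reset: what is moved stays moved. The work goes in short steps, Python scripts to look and compute and a tool call to move; the robot and the scene stay as the last step left them, time stands still between calls to the robot, and variables do not carry over. Pictures are saved under pics/ and viewed, and the job is handed in when it is done.

Besides the shell and the picture viewer there is one more tool, called after "Emit:" in YAML: its name, and indented under it one key for each argument. send_rows: Moves the arm, as the interface text tells. Its arguments: {"type":"object","properties":{"series":{"type":"array"},"force":{"type":"number"}},"required":["series"]}

```bash
ls; mkdir -p pics
python3 - <<'E'
from station import ctrl
import cv2,numpy as np
print(ctrl.get_obs())
for n in("scene","top"):
    c=ctrl.camera(n); cv2.imwrite(f"pics/{n}0.png",c["pixels"][:,:,::-1]); np.savez(f"pics/{n}0.npz",**c)
    print({k:v for k,v in c.items() if k not in("pixels","z_map")})
E
```

```text
pics
{'time_s': 0.0, 'qpos': array([-1.16862468e+00,  3.00472563e-01,  1.52156210e+00, -9.84145852e-06,
        1.32072279e+00, -6.65576029e-02]), 'joint_vel': array([ 0.00135888,  0.00113097, -0.00146961, -0.00038715, -0.00135669,
       -0.00050187]), 'tau': array([-3.44359971e-03, -5.31816852e+01, -3.52738345e+01,  7.07440870e-02,
        2.44933198e-02, -9.54093798e-05]), 'ee_pos': array([ 0.24838624, -0.49044974,  0.22389355]), 'eef_rot': array([-3.14042980e+00, -6.79576259e-05,  4.68731653e-01]), 'force': array([ 0.24185499,  0.14085426, -0.75032708]), 'moment': array([-0.0095875 , -0.02316645,  0.02229512]), 'grip_width': 0.0938515032928879}
{'fov_y': 53.38086569047157, 'cx': 318.35086557911734, 'cy': 199.00223553075475, 'k1': -0.08054186467355719, 'R': array([[-0.23863122,  0.97109693,  0.00508905],
       [ 0.64975959,  0.16355803, -0.742335  ],
       [-0.72171159, -0.17383765, -0.67000959]]), 't': array([ 0.09607765, -0.24925054,  1.24710686])}
{'fov_y': 42.793569201106514, 'cx': 319.4806945448777, 'cy': 201.3868394372271, 'k1': -0.06079884740153659, 'R': array([[-2.32443499e-03, -9.99856177e-01,  1.67994805e-02],
       [-9.94542653e-01,  5.59152403e-04, -1.04329283e-01],
       [ 1.04304885e-01, -1.69503065e-02, -9.94400914e-01]]), 't': array([0.01284674, 0.49649432, 1.21019285])}
```

View pics/scene0.png

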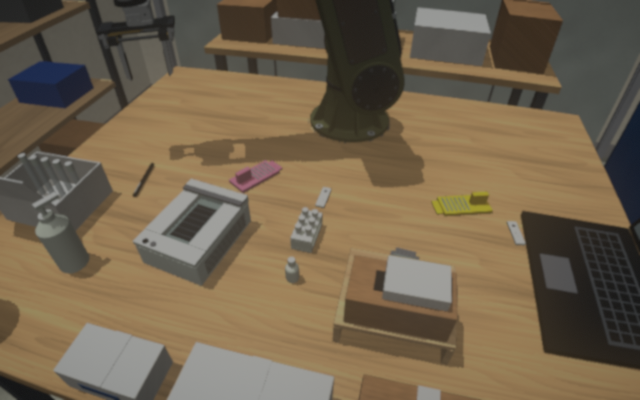

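View pics/top0.png

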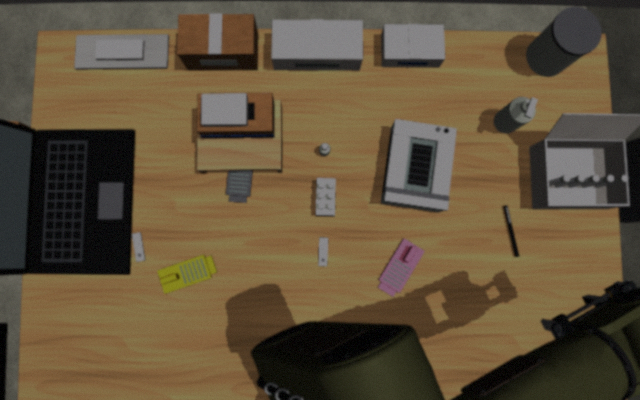

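The top view shows the grey plate sticking out from the riser at about (240,186). The look-alikes are the yellow plate at (187,273) and the pink one at (402,266). By colour and by the riser, the grey one is the target. The cleaner is at (420,165) with its lip at about (417,195). Next I'll take close crops and measure.

```bash
cat > h.py <<'E'
import numpy as np,cv2
def K(c):
    h,w=c["pixels"].shape[:2]; f=h/2/np.tan(np.radians(float(c["fov_y"]))/2)
    return np.array([[f,0,float(c["cx"])],[0,f,float(c["cy"])],[0,0,1]]),np.array([float(c["k1"]),0,0,0])
def rays(c,uv):
    k,d=K(c); p=cv2.undistortPointsIter(np.array(uv,float).reshape(-1,1,2),k,d,None,None,(3,50,1e-10)).reshape(-1,2)
    return np.c_[p,np.ones(len(p))]
def at_z(c,uv,z):
    r=rays(c,uv)@c["R"]; o=-c["R"].T@c["t"]
    return o+r*((z-o[2])/r[:,2])[:,None]
def cloud(c):
    h,w=c["z_map"].shape; v,u=np.mgrid[:h,:w]
    r=rays(c,np.c_[u.ravel(),v.ravel()])*c["z_map"].reshape(-1,1)
    return ((r-c["t"])@c["R"]).reshape(h,w,3)
def proj(c,X):
    k,d=K(c); return cv2.projectPoints(np.array(X,float).reshape(-1,1,3),cv2.Rodrigues(c["R"])[0],np.array(c["t"],float),k,d)[0].reshape(-1,2)
def crop(c,u0,v0,u1,v1,s,fn):
    im=c["pixels"][v0:v1,u0:u1,::-1]; im=cv2.convertScaleAbs(im,alpha=1.5)
    cv2.imwrite(fn,cv2.resize(im,None,fx=s,fy=s,interpolation=cv2.INTER_CUBIC))
E
python3 - <<'E'
from h import *
t=dict(np.load("pics/top0.npz"));s=dict(np.load("pics/scene0.npz"))
crop(t,185,85,295,210,5,"pics/c1.png")
crop(t,375,110,465,220,5,"pics/c2.png")
C=cloud(t)
for v,u in[(186,240),(198,236),(175,240),(160,230),(165,260),(160,417),(190,417),(196,417),(130,405),(200,300),(105,220)]: print((u,v),C[v,u].round(4))
E
```

```text
(240, 186) [0.5361 0.207  0.0113]
(236, 198) [0.5072 0.2173 0.0046]
(240, 175) [0.563  0.207  0.0143]
(230, 160) [0.5917 0.2248 0.0603]
(260, 165) [0.5796 0.1534 0.0609]
(417, 160) [ 0.5914 -0.2196  0.0641]
(417, 190) [ 0.5198 -0.2185  0.0616]
(417, 196) [ 0.5032 -0.2141  0.0808]
(405, 130) [ 0.6637 -0.192   0.0665]
(300, 200) [5.027e-01 5.980e-02 1.000e-04]
(220, 105) [0.6953 0.2327 0.1628]
```

View pics/c1.png

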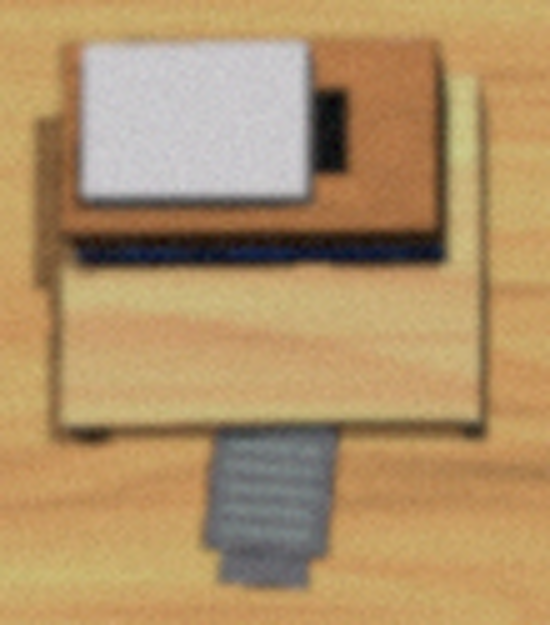

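View pics/c2.png

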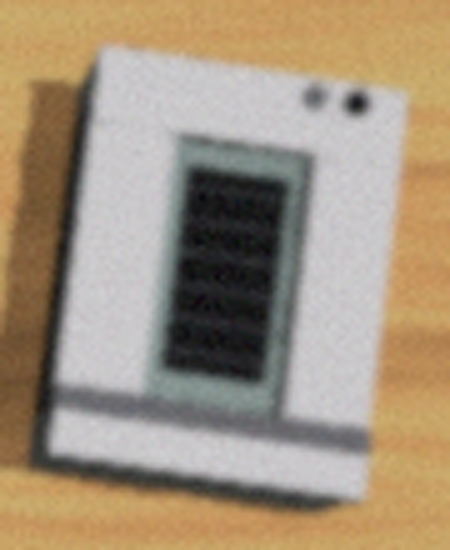

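Run:
```python
from h import *
t=dict(np.load("pics/top0.npz"));s=dict(np.load("pics/scene0.npz"))
def cp(L,u0,v0,k=5): return [((x+.5)/k-.5+u0,(y+.5)/k-.5+v0) for x,y in L]
P=at_z(t,cp([(205,549),(327,556),(217,432),(340,432)],185,85),.010); print("slab fl fr bl br\n",P.round(4))
Q=at_z(t,cp([(220,583),(308,587)],185,85),.005); print("tongue",Q.round(4))
R=at_z(t,cp([(60,428),(486,424)],185,85),.062); print("riser front",R.round(4))
print("yaw",[np.degrees(np.arctan2(*(b-a)[[1,0]])) for a,b in((P[0],P[2]),(P[1],P[3]))],np.degrees(np.arctan2(-(P[1]-P[0])[0],(P[1]-P[0])[1]))+180, np.degrees(np.arctan2(-(Q[1]-Q[0])[0],(Q[1]-Q[0])[1])))
C4=at_z(t,cp([(103,47),(408,92),(365,500),(45,455)],375,110),.070); print("cleaner",C4.round(4),C4.mean(0))
L=at_z(t,cp([(55,386),(372,428)],375,110),.079);print("lip back edge top",L.round(4))
rc=at_z(t,cp([(180,133),(314,155)],375,110),.070);print("recess far rim",rc.round(4))
# cloud fit
for n,c in(("top",t),("scene",s)):
    C=cloud(c); m=(c["z_map"]>0)&(C[...,2]>.066)&(C[...,2]<.075)&(abs(C[...,0]-.58)<.15)&(abs(C[...,1]+.22)<.14)
    print(n,m.sum(),cv2.minAreaRect(C[m][:,:2].astype(np.float32)), np.median(C[m][:,2]))
    m=(C[...,2]>.076)&(C[...,2]<.09)&(abs(C[...,0]-.5)<.08)&(abs(C[...,1]+.22)<.12)
    print(" lip",m.sum(),cv2.minAreaRect(C[m][:,:2].astype(np.float32)), np.median(C[m][:,2]))
crop(s,125,165,265,285,5,"pics/s1.png"); crop(s,320,230,480,360,5,"pics/s2.png")
```

```text
slab fl fr bl br
 [[0.5155 0.2422 0.01  ]
 [0.5121 0.1823 0.01  ]
 [0.5737 0.2373 0.01  ]
 [0.5736 0.1766 0.01  ]]
tongue [[0.4993 0.2354 0.005 ]
 [0.4973 0.192  0.005 ]]
riser front [[0.567  0.3032 0.062 ]
 [0.5688 0.1017 0.062 ]]
yaw [np.float64(-4.818777701371678), np.float64(-5.239790990742982)] 356.66449900786483 177.35447342908134
cleaner [[ 0.6896 -0.1684  0.07  ]
 [ 0.6684 -0.3151  0.07  ]
 [ 0.4723 -0.2882  0.07  ]
 [ 0.4937 -0.1373  0.07  ]] [ 0.58100327 -0.2272456   0.07      ]
lip back edge top [[ 0.525  -0.1412  0.079 ]
 [ 0.5053 -0.29    0.079 ]]
recess far rim [[ 0.6478 -0.2044  0.07  ]
 [ 0.6374 -0.2686  0.07  ]]
top 2729 ((0.5814613699913025, -0.2262401282787323), (0.14975398778915405, 0.20187567174434662), 81.149658203125) 0.07013705970568647
 lip 851 ((0.5245625972747803, -0.2143198847770691), (0.14901426434516907, 0.10029735416173935), 88.3311996459961) 0.0796313581315753
scene 3166 ((0.5856912136077881, -0.22567600011825562), (0.15349380671977997, 0.1975780725479126), 81.78462219238281) 0.07053600826414083
 lip 715 ((0.5014854073524475, -0.21174673736095428), (0.1505197137594223, 0.036551475524902344), 81.42914581298828) 0.07896029685618088
```

View pics/s1.png

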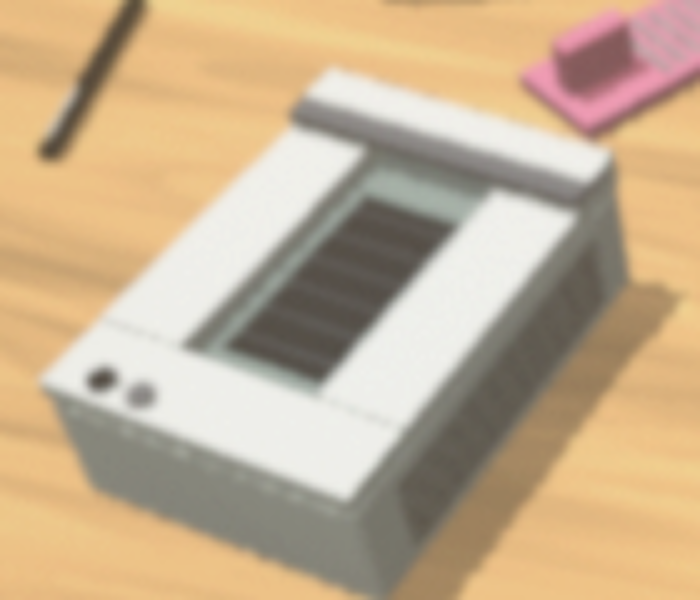

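View pics/s2.png

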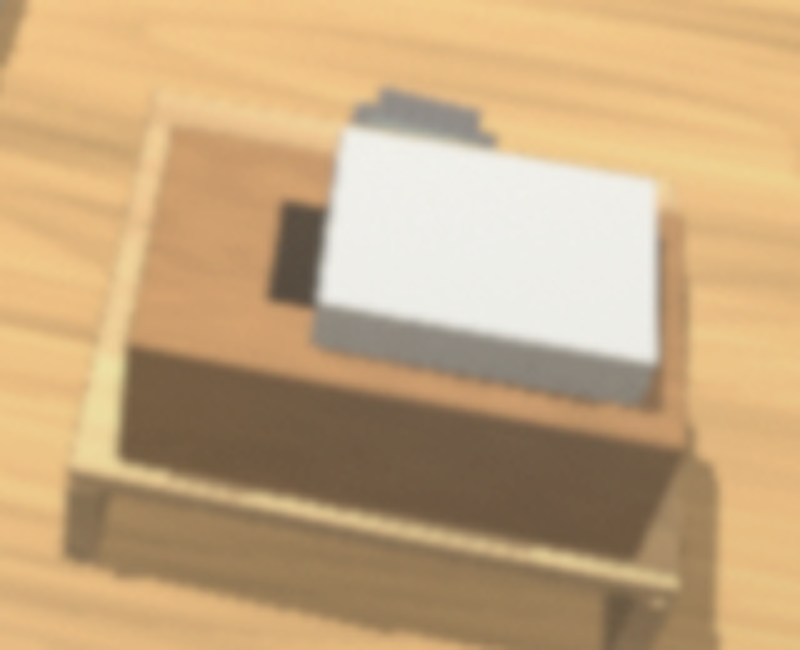

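```bash
cat > fitc.py <<'E'
from h import *
from scipy.optimize import least_squares
t=dict(np.load("pics/top0.npz"));s=dict(np.load("pics/scene0.npz"))
def cp(L,u0,v0,k=5): return np.array([((x+.5)/k-.5+u0,(y+.5)/k-.5+v0) for x,y in L])
def T(p,X): 
    c,n=np.cos(p[2]),np.sin(p[2]); X=np.array(X)/1000.
    return np.c_[p[0]+c*X[:,0]-n*X[:,1],p[1]+n*X[:,0]+c*X[:,1],X[:,2]]
def fit(obs,p0):
    f=lambda p:np.concatenate([(proj(c,T(p,X))-uv).ravel() for c,X,uv in obs])
    r=least_squares(f,p0); return r.x,f(r.x).reshape(-1,2)
if __name__=="__main__":
    Xt=[(100,75,70),(100,-75,70),(-100,-75,79),(-100,75,79),(-66.5,75,79),(-66.5,-75,79),(62.5,33.5,70),(62.5,-33.5,70)]
    ot=(t,Xt,cp([(103,47),(408,92),(365,500),(45,455),(55,386),(372,428),(180,133),(314,155)],375,110))
    Xs=[(100,-75,70),(100,75,70),(-100,-75,79),(-100,75,79),(62.5,33.5,70),(62.5,-33.5,70)]
    os_=(s,Xs,cp([(40,388),(350,502),(330,68),(612,152),(320,392),(187,347)],125,165))
    for o in([ot],[os_],[ot,os_]):
        p,r=fit(o,[.58,-.226,-.14]); print("cleaner",p[:2].round(4),np.degrees(p[2]).round(2)); 
    print(r.round(1).tolist())
    ot=(t,[(-60,30,10),(-60,-30,10),(-76,22,5),(-76,-22,5)],cp([(205,549),(327,556),(220,583),(308,587)],185,85))
    os_=(s,[(-76,22,5),(-76,-22,5)],cp([(481,108),(379,88)],320,230))
    for o in([ot],[ot,os_]):
        p,r=fit(o,[.57,.2,-.08]); print("plate",p[:2].round(4),np.degrees(p[2]).round(2)); 
    print(r.round(1).tolist())
E
python3 fitc.py
```

```text
cleaner [ 0.5807 -0.2263] -8.64
cleaner [ 0.5822 -0.2244] -8.08
cleaner [ 0.5811 -0.2255] -8.32
[[-1.1, -0.6], [-0.4, -0.3], [-0.2, 0.1], [0.3, -0.2], [0.2, -0.5], [0.1, 0.4], [-1.3, -0.0], [-0.4, -0.3], [-0.5, -1.6], [0.0, -1.0], [-0.1, -0.3], [0.4, -0.6], [-0.5, 0.5], [-1.3, -0.2]]
plate [0.5739 0.2091] -3.29
plate [0.5745 0.2099] -3.41
[[-0.5, -0.3], [-0.5, -0.3], [-0.4, -0.3], [-0.2, -0.0], [-0.5, -0.3], [-0.6, -0.9]]
```

```bash
cat >> h.py <<'E'
from scipy.spatial.transform import Rotation as Ro
def rel(pos,yaw,tilt=0.,o=None):
    """tool: down with yaw; tilt = lean about its jaw axis, grip end up. prints turn deg, shift m"""
    from station import ctrl
    o=o or ctrl.get_obs(); R0=Ro.from_euler("xyz",o["eef_rot"])
    Rt=Ro.from_euler("z",yaw)*Ro.from_euler("y",-tilt)*Ro.from_euler("x",np.pi)
    return np.degrees((R0.inv()*Rt).as_rotvec()).round(2),R0.inv().apply(np.array(pos)-o["ee_pos"]).round(4)
E
python3 - <<'E'
from h import *
print(rel([.535,.2115,.2],-.068)); print(rel([.535,.2115,.022],-.068))
E
```

```text
(array([-6.000e-02,  1.000e-02,  3.076e+01]), array([ 0.5728, -0.4967,  0.0245]))
(array([-6.000e-02,  1.000e-02,  3.076e+01]), array([ 0.5728, -0.4965,  0.2025]))
```

Emit:
send_rows:
  series:
    - [0,0,30.8,0.573,-0.497,0.02,1]
    - [0,0,30.8,0.573,-0.497,0.02,1]
    - [0,0,30.8,0.573,-0.497,0.02,1]
    - [0,0,30.8,0.573,-0.497,0.02,1]
    - [0,0,30.8,0.573,-0.497,0.02,1]
    - [0,0,30.8,0.573,-0.497,0.02,1]
    - [0,0,30.8,0.573,-0.497,0.02,1]
    - [0,0,30.8,0.573,-0.497,0.02,1]
  force: 40

```text
time_s: 0.9
ee_pos: [0.398, -0.1233, 0.2141]
eef_rot: [3.142, -0.0, -0.069]
force: [0.8, 0.3, -0.8]
grip_width: 0.0942
```

Run:
```python
from h import *
print(rel([.535,.212,.2],-.068))
```

```text
(array([ 0.  , -0.01, -0.06]), array([ 0.1136, -0.344 ,  0.0141]))
```

Emit:
send_rows:
  series:
    - [0,0,0,0.1136,-0.344,0.014,1]
    - [0,0,0,0.1136,-0.344,0.014,1]
    - [0,0,0,0.1136,-0.344,0.014,1]
    - [0,0,0,0.1136,-0.344,0.014,1]
    - [0,0,0,0.1136,-0.344,0.014,1]
    - [0,0,0,0.1136,-0.344,0.014,1]
    - [0,0,0,0.1136,-0.344,0.014,1]
    - [0,0,0,0.1136,-0.344,0.014,1]

```text
time_s: 1.7
ee_pos: [0.5351, 0.2138, 0.1989]
eef_rot: [3.142, 0.001, -0.066]
force: [0.3, -0.1, -0.3]
grip_width: 0.0943
```

Run:
```python
from h import *
from station import ctrl
print(ctrl.get_obs()["ee_pos"],rel([.535,.212,.022],-.068))
s=dict(ctrl.camera("scene")); cv2.imwrite("pics/s3.png",s["pixels"][:,:,::-1])
```

```text
[0.53506639 0.21383447 0.19894369] (array([0.  , 0.07, 0.13]), array([0.0003, 0.0018, 0.1769]))
```

View pics/s3.png

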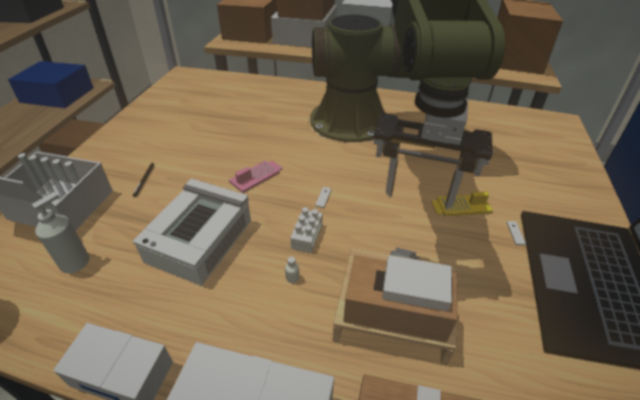

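The gripper hangs over the plate's free end, with the fingers at about (390,175) and (455,188), and nothing has been disturbed. I'll go down now.

Emit:
send_rows:
  series:
    - [0,0,0,0,0.001,0.05,1]
    - [0,0,0,0,0.001,0.1,1]
    - [0,0,0,0,0.001,0.14,1]
    - [0,0,0,0,0.001,0.16,1]
    - [0,0,0,0,0.001,0.17,1]
    - [0,0,0,0,0.001,0.175,1]
    - [0,0,0,0,0.001,0.175,1]
    - [0,0,0,0,0.001,0.175,1]
  force: 25

```text
time_s: 2.55
ee_pos: [0.5353, 0.2091, 0.0264]
eef_rot: [-3.141, -0.002, -0.069]
force: [0.2, -0.1, 0.0]
grip_width: 0.0936
```

Emit:
send_rows:
  series:
    - [0,0,0,0,0,0,0.5]
    - [0,0,0,0,0,0,0]
    - [0,0,0,0,0,0,-0.2]
    - [0,0,0,0,0,0,-0.2]
    - [0,0,0,0,0,0,-0.2]
    - [0,0,0,0,0,0,-0.2]
    - [0,0,0,0,0,0,-0.2]
    - [0,0,0,0,0,0,-0.2]
  force: 25

```text
time_s: 3.35
ee_pos: [0.5347, 0.2092, 0.0252]
eef_rot: [-3.141, -0.0, -0.069]
force: [-0.8, 2.0, 2.6]
grip_width: 0.0594
```

Emit:
send_rows:
  series:
    - [0,0,0,-0.01,0,0,-0.4]
    - [0,0,0,-0.025,0,0,-0.4]
    - [0,0,0,-0.04,0,0,-0.4]
    - [0,0,0,-0.055,0,0,-0.4]
    - [0,0,0,-0.07,0,0,-0.4]
    - [0,0,0,-0.085,0,0,-0.4]
    - [0,0,0,-0.1,0,0,-0.4]
    - [0,0,0,-0.11,0,0,-0.4]

```text
time_s: 4.15
ee_pos: [0.4239, 0.2166, 0.0252]
eef_rot: [-3.142, -0.0, -0.069]
force: [0.8, -0.0, 1.1]
grip_width: 0.0591
```

Run:
```python
from h import *
from station import ctrl
print(ctrl.get_obs()["grip_width"])
for n in("scene","top"):
    s=dict(ctrl.camera(n)); np.savez(f"pics/{n}4.npz",**s); cv2.imwrite(f"pics/{n}4.png",s["pixels"][:,:,::-1])
crop(s,185,150,295,270,5,"pics/t4c.png")
s=dict(np.load("pics/scene4.npz"));crop(s,360,150,500,290,5,"pics/s4c.png")
```

```text
0.059107221758288406
```

View pics/t4c.png

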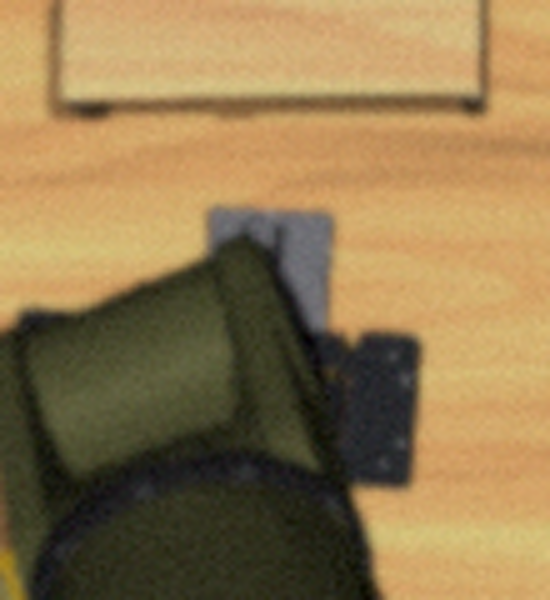

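View pics/s4c.png

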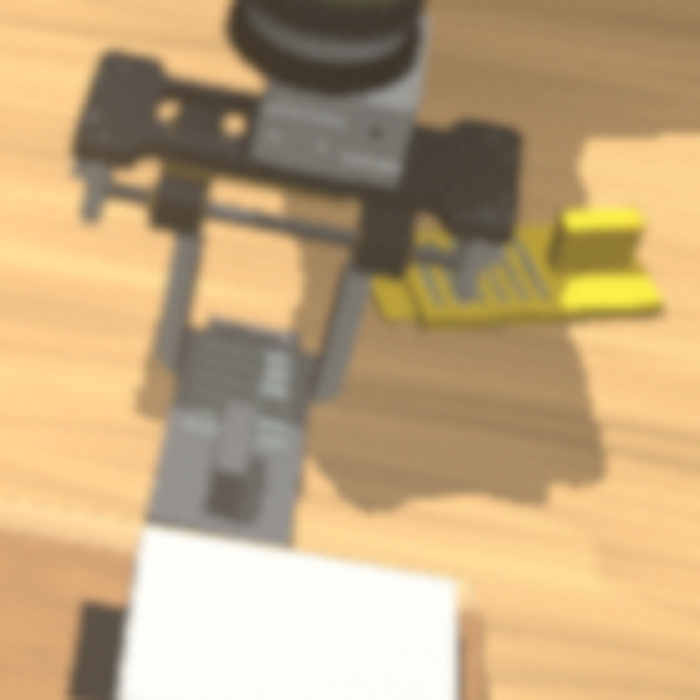

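The plate is clear of the riser, with its grip end about 45 mm in front of the edge and the rib at (235,450) in the scene crop. Next I'll release, rise and measure it again.

Emit:
send_rows:
  series:
    - [0,0,0,0,0,0,0.6]
    - [0,0,0,0,0,0,0.6]
    - [0,0,0,0,0,0,0.6]
    - [0,0,0,0,0,-0.02,0.6]
    - [0,0,0,0,0,-0.06,0.6]
    - [0,0,0,-0.02,0,-0.1,0.6]
    - [0,0,0,-0.05,0,-0.12,0.6]
    - [0,0,0,-0.05,0,-0.12,0.6]

```text
time_s: 5.05
ee_pos: [0.3742, 0.2206, 0.1475]
eef_rot: [-3.14, -0.003, -0.068]
force: [0.7, 0.2, -1.1]
grip_width: 0.0755
```

Run:
```python
from h import *
from station import ctrl
print(ctrl.get_obs()["ee_pos"])
for n in("scene","top"):
    s=dict(ctrl.camera(n)); np.savez(f"pics/{n}5.npz",**s); cv2.imwrite(f"pics/{n}5.png",s["pixels"][:,:,::-1])
crop(s,185,150,295,270,5,"pics/t5c.png")
s=dict(np.load("pics/scene5.npz"));crop(s,360,170,460,290,5,"pics/s5c.png")
```

```text
[0.37423988 0.22058243 0.14751772]
```

View pics/t5c.png

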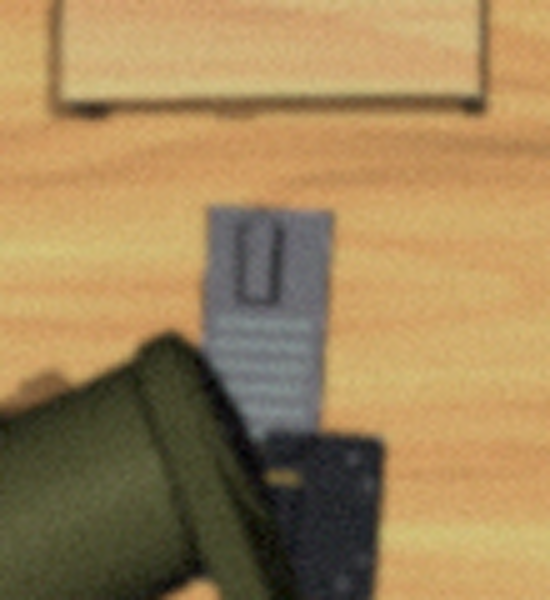

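View pics/s5c.png

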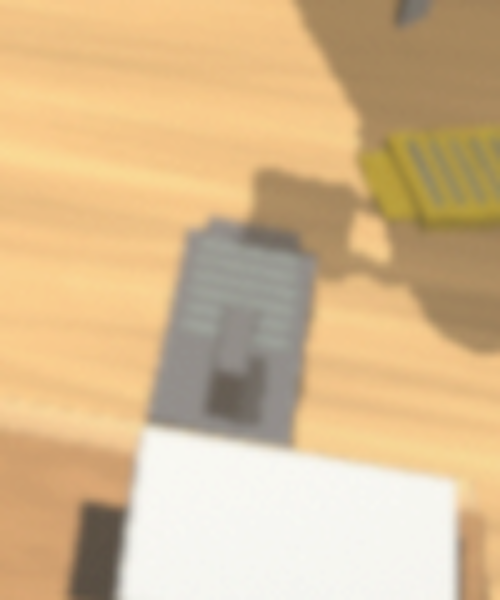

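Run:
```python
from fitc import *
t=dict(np.load("pics/top5.npz"));s=dict(np.load("pics/scene5.npz"))
ot=(t,[(60,30,10),(60,-30,10),(12,7,40),(12,-7,40)],cp([(208,206),(334,211),(237,302),(276,304)],185,150))
L=at_z(t,cp([(208,206),(203,330),(334,211),(320,430)],185,150),.01);print(L.round(4),np.degrees(np.arctan2((L[0]-L[1])[1],(L[0]-L[1])[0])),np.degrees(np.arctan2((L[2]-L[3])[1],(L[2]-L[3])[0])))
os_=(s,[(-60,30,10),(-60,-30,10),(12,-7,40),(12,7,40)],cp([(317,257),(188,230),(222,305),(255,310)],360,170))
for o in([ot],[os_],[ot,os_]):
    p,r=fit(o,[.47,.215,-.07]); print("plate",p[:2].round(4),np.degrees(p[2]).round(2),T(p,[(32,0,32)]).round(4)); print(r.round(1).tolist())
```

```text
[[0.5244 0.2409 0.01  ]
 [0.4634 0.2423 0.01  ]
 [0.5219 0.179  0.01  ]
 [0.4146 0.1846 0.01  ]] -1.3413075251261886 -2.9924733541418376
plate [0.4626 0.2124] -2.34 [[0.4946 0.2111 0.032 ]]
[[0.4, 0.3], [-0.4, 0.2], [1.0, -0.2], [-1.0, -0.3]]
plate [0.4682 0.2134] -4.07 [[0.5001 0.2111 0.032 ]]
[[0.1, 0.2], [-0.2, -0.1], [0.1, -0.3], [0.0, 0.2]]
plate [0.4647 0.2135] -3.78 [[0.4967 0.2114 0.032 ]]
[[0.6, -0.9], [-0.3, -0.3], [0.7, -1.1], [-1.3, -1.1], [0.1, -0.9], [-0.1, -1.1], [0.3, -1.4], [0.3, -0.9]]
```

Run:
```python
from h import *
print(rel([.497,.2113,.12],-.068)); print(rel([.497,.2113,.032],-.068))
```

```text
(array([-0.02, -0.05, -0.02]), array([0.1219, 0.0005, 0.0253]))
(array([-0.02, -0.05, -0.02]), array([0.1219, 0.0006, 0.1133]))
```

Emit:
send_rows:
  series:
    - [0,0,0,0.05,0.0005,0,0.2]
    - [0,0,0,0.1,0.0005,0,0.2]
    - [0,0,0,0.122,0.0005,0.01,0.2]
    - [0,0,0,0.122,0.0005,0.04,0.2]
    - [0,0,0,0.122,0.0005,0.08,0.2]
    - [0,0,0,0.122,0.0005,0.1,0.2]
    - [0,0,0,0.122,0.0005,0.11,0.2]
    - [0,0,0,0.122,0.0005,0.113,0.2]

```text
time_s: 5.95
ee_pos: [0.4966, 0.2107, 0.0303]
eef_rot: [3.141, 0.002, -0.069]
force: [0.1, -0.3, 0.7]
grip_width: 0.0563
```

Emit:
send_rows:
  series:
    - [0,0,0,0,0,0,0.2]
    - [0,0,0,0,0,0,0.2]
    - [0,0,0,0,0,0,-0.3]
    - [0,0,0,0,0,0,-0.6]
    - [0,0,0,0,0,0,-1]
    - [0,0,0,0,0,0,-1]
    - [0,0,0,0,0,0,-1]
    - [0,0,0,0,0,0,-1]
  force: 45

```text
time_s: 6.75
ee_pos: [0.4968, 0.2113, 0.0322]
eef_rot: [-3.141, -0.0, -0.069]
force: [0.1, -0.4, 1.0]
grip_width: 0.0132
```

Emit:
send_rows:
  series:
    - [0,0,0,0,0,-0.01,-1]
    - [0,0,0,0,0,-0.03,-1]
    - [0,0,0,0,0,-0.06,-1]
    - [0,0,0,0,0,-0.09,-1]
    - [0,0,0,0,0,-0.12,-1]
    - [0,0,0,0,0,-0.14,-1]
    - [0,0,0,0,0,-0.15,-1]
    - [0,0,0,0,0,-0.15,-1]

```text
time_s: 7.55
ee_pos: [0.497, 0.2113, 0.1833]
eef_rot: [-3.141, -0.002, -0.069]
force: [-0.1, 0.0, -1.6]
grip_width: 0.0139
```

Run:
```python
from h import *
from station import ctrl
o=ctrl.get_obs();print(o["ee_pos"],o["grip_width"],o["force"],o["moment"])
for n in("scene","top"):
    s=dict(ctrl.camera(n)); np.savez(f"pics/{n}6.npz",**s); cv2.imwrite(f"pics/{n}6.png",s["pixels"][:,:,::-1])
s=dict(np.load("pics/scene6.npz"));crop(s,330,90,500,230,4,"pics/s6c.png")
```

```text
[0.49704456 0.21129762 0.18328098] 0.013906849623048249 [-0.12855823  0.03905347 -1.58407797] [ 0.00363538 -0.05780648 -0.03362235]
```

View pics/s6c.png

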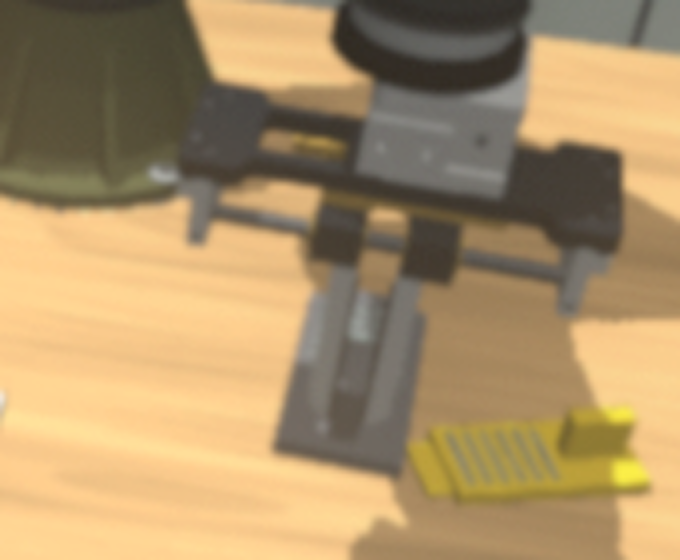

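View pics/top6.png

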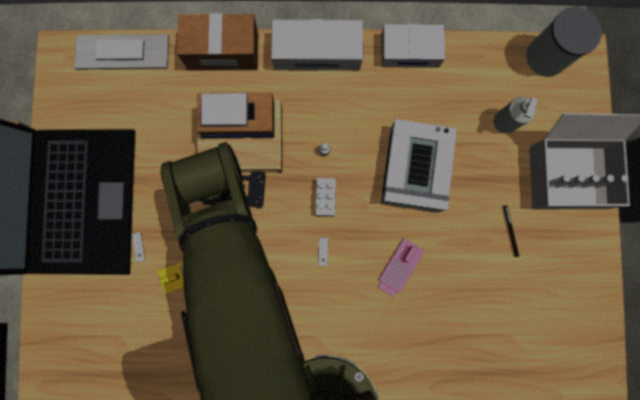

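Run:
```python
from h import *
s=dict(np.load("pics/scene6.npz"));crop(s,390,150,445,215,10,"pics/s6d.png")
print(-s["R"].T@s["t"])
C=cloud(s)
for v in range(160,212,4): print(v,[ (u,C[v,u].round(3).tolist()) for u in (403,411,425,430)])
```

```text
[1.08493153 0.16426034 0.65005722]
160 [(403, [0.169, 0.184, -0.002]), (411, [0.164, 0.205, -0.002]), (425, [0.155, 0.243, -0.001]), (430, [0.507, 0.221, 0.247])]
164 [(403, [0.189, 0.185, -0.001]), (411, [0.506, 0.191, 0.232]), (425, [0.394, 0.225, 0.156]), (430, [0.51, 0.223, 0.241])]
168 [(403, [0.207, 0.186, -0.001]), (411, [0.505, 0.193, 0.223]), (425, [0.415, 0.225, 0.161]), (430, [0.511, 0.224, 0.233])]
172 [(403, [0.225, 0.188, -0.001]), (411, [0.506, 0.194, 0.215]), (425, [0.506, 0.218, 0.22]), (430, [0.509, 0.226, 0.223])]
176 [(403, [0.243, 0.189, -0.0]), (411, [0.508, 0.195, 0.207]), (425, [0.511, 0.219, 0.214]), (430, [0.511, 0.227, 0.216])]
180 [(403, [0.26, 0.191, 0.0]), (411, [0.509, 0.197, 0.199]), (425, [0.508, 0.221, 0.203]), (430, [0.51, 0.229, 0.207])]
184 [(403, [0.476, 0.185, 0.16]), (411, [0.508, 0.198, 0.189]), (425, [0.509, 0.222, 0.195]), (430, [0.462, 0.236, 0.16])]
188 [(403, [0.489, 0.186, 0.162]), (411, [0.51, 0.2, 0.181]), (425, [0.509, 0.224, 0.186]), (430, [0.476, 0.237, 0.161])]
192 [(403, [0.499, 0.187, 0.16]), (411, [0.507, 0.201, 0.17]), (425, [0.511, 0.225, 0.179]), (430, [0.488, 0.237, 0.162])]
196 [(403, [0.512, 0.188, 0.161]), (411, [0.508, 0.203, 0.161]), (425, [0.501, 0.228, 0.161]), (430, [0.501, 0.237, 0.162])]
200 [(403, [0.523, 0.189, 0.161]), (411, [0.519, 0.203, 0.161]), (425, [0.515, 0.228, 0.163]), (430, [0.511, 0.238, 0.161])]
204 [(403, [0.353, 0.198, 0.001]), (411, [0.524, 0.205, 0.156]), (425, [0.524, 0.229, 0.161]), (430, [0.523, 0.238, 0.162])]
208 [(403, [0.37, 0.199, 0.003]), (411, [0.364, 0.218, 0.002]), (425, [0.527, 0.231, 0.154]), (430, [0.353, 0.263, 0.002])]
```

View pics/s6d.png

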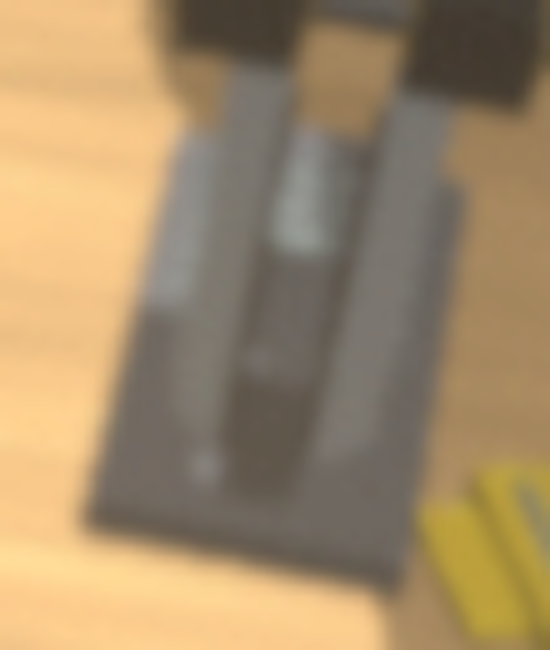

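Run:
```python
from fitc import *
s=dict(np.load("pics/scene6.npz"))
A=at_z(s,cp([(92,508),(402,568)],390,150,10),.1615);B=at_z(s,cp([(85,530),(397,592)],390,150,10),.1515)
print(A.round(4),B.round(4),A.mean(0),B.mean(0))
for P in(A,B):
    d=P[1]-P[0];print(np.linalg.norm(d),np.degrees(np.arctan2(-d[0],d[1])))
    m=P.mean(0); y=-.069; e=np.array([np.cos(y),np.sin(y)]); r=m[:2]-[.497,.2113]; print("end along x,y from TCP",r@e, r@[-e[1],e[0]])
```

```text
[[0.5262 0.1815 0.1615]
 [0.5287 0.2379 0.1615]] [[0.5213 0.1811 0.1515]
 [0.5241 0.2388 0.1515]] [0.52747599 0.20968892 0.1615    ] [0.52270039 0.20992761 0.1515    ]
0.056529256331519416 -2.4955499033244006
end along x,y from TCP 0.030514544531924266 0.0004939253330105053
0.057741040000433 -2.848475106285055
end along x,y from TCP 0.025733853612629518 0.0004027932330901374
```

```bash
cat >> h.py <<'E'
SEAT=np.array([.5811,-.2255,.06]); YAW=np.radians(-8.32)
G=np.array([-.108,0,-.032])  # tip bottom from TCP in plate axes
def tcp_for(tip,tilt,seat=None,yaw=None,g=G):
    """tip = tongue tip bottom in seat frame (m)"""
    yaw=YAW if yaw is None else yaw; seat=SEAT if seat is None else seat
    return seat+Ro.from_euler("z",yaw).apply(np.array(tip)-Ro.from_euler("y",-tilt).apply(g))
def tip_now(tilt=None,g=G,o=None):
    from station import ctrl
    o=o or ctrl.get_obs(); R=Ro.from_euler("xyz",o["eef_rot"])*Ro.from_euler("x",np.pi)
    return Ro.from_euler("z",-YAW).apply(o["ee_pos"]+R.apply(g)-SEAT), (Ro.from_euler("z",-YAW)*R).as_euler("xyz")
E
python3 - <<'E'
from h import *
p=tcp_for([-.055,0,.045],.2);print(p,rel(p,YAW,.2))
print(rel(p+[0,0,.05],YAW,0.2))
E
```

```text
[ 0.62512153 -0.23193774  0.15781842] (array([-0.4 , 11.52,  4.37]), array([0.1589, 0.4331, 0.0234]))
(array([-0.4 , 11.52,  4.37]), array([ 0.1589,  0.4331, -0.0266]))
```

Emit:
send_rows:
  series:
    - [0,0,0,0.004,0.02,-0.003,-1]
    - [0,2,1,0.015,0.05,-0.012,-1]
    - [0,4,1.5,0.03,0.085,-0.02,-1]
    - [0,6,2,0.045,0.125,-0.0266,-1]
    - [-0.1,8,2.5,0.06,0.165,-0.0266,-1]
    - [-0.2,10,3,0.075,0.205,-0.0266,-1]
    - [-0.3,11,3.5,0.09,0.245,-0.0266,-1]
    - [-0.4,11.5,4.4,0.105,0.285,-0.0266,-1]

```text
time_s: 8.45
ee_pos: [0.5816, -0.082, 0.2073]
eef_rot: [-3.141, -0.199, -0.146]
force: [1.6, 1.7, -0.6]
grip_width: 0.0137
```

Run:
```python
from h import *
p=tcp_for([-.055,0,.045],.2);print(p,rel(p,YAW,.2))
```

```text
[ 0.62512153 -0.23193774  0.15781842] (array([-0.03,  0.04, -0.06]), array([0.0538, 0.142 , 0.0612]))
```

Emit:
send_rows:
  series:
    - [0,0,0,0.013,0.035,0.005,-1]
    - [0,0,0,0.026,0.07,0.02,-1]
    - [0,0,0,0.039,0.105,0.035,-1]
    - [0,0,0,0.05,0.13,0.05,-1]
    - [0,0,0,0.0538,0.14,0.058,-1]
    - [0,0,0,0.0538,0.142,0.061,-1]
    - [0,0,0,0.0538,0.142,0.061,-1]
    - [0,0,0,0.0538,0.142,0.061,-1]

```text
time_s: 9.25
ee_pos: [0.6255, -0.229, 0.16]
eef_rot: [-3.141, -0.201, -0.145]
force: [0.1, 0.2, -0.7]
grip_width: 0.014
```

Run:
```python
from h import *
from station import ctrl
o=ctrl.get_obs();print(o["ee_pos"],o["grip_width"],o["force"],o["moment"],tip_now(o=o))
for n in("scene","top"):
    s=dict(ctrl.camera(n)); np.savez(f"pics/{n}7.npz",**s)
    crop(s,*((360,95,480,215) if n=="top" else (120,100,270,290)),5 if n=="top" else 3,f"pics/{n}7c.png")
```

```text
[ 0.62553346 -0.22904411  0.15999737] 0.013960305927870419 [ 0.10096766  0.24435105 -0.69163995] [ 0.04970232  0.16481305 -0.00248992] (array([-0.0549534 ,  0.00290737,  0.04707037]), array([ 0.00079599, -0.20109176,  0.00041126]))
```

View pics/scene7c.png

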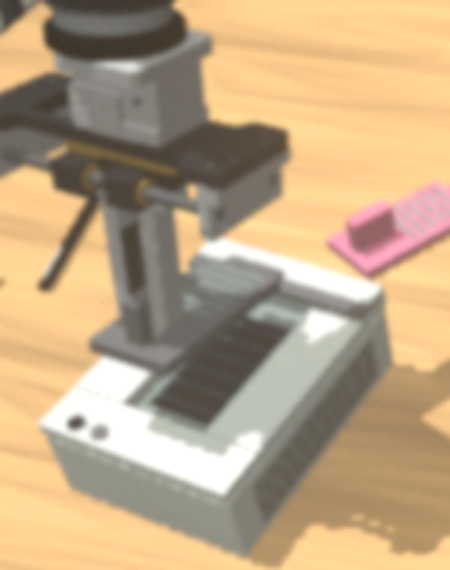

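View pics/top7c.png

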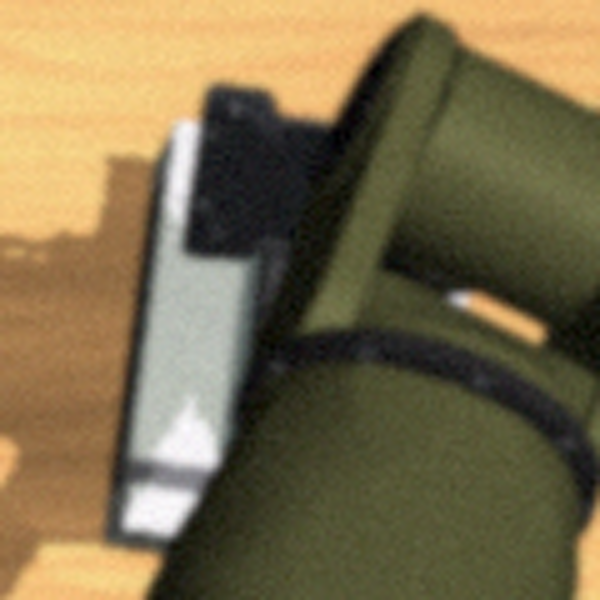

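Run:
```python
from h import *
from station import ctrl
o=ctrl.get_obs();print(o["ee_pos"],tip_now(o=o))
s=dict(np.load("pics/scene7.npz"));crop(s,145,170,225,230,10,"pics/s7d.png")
# predicted corners of the plate from TCP
R=Ro.from_euler("xyz",o["eef_rot"])*Ro.from_euler("x",np.pi)
X=np.array([(60,30,10),(60,-30,10),(60,30,0),(60,-30,0),(-60,30,10),(-60,-30,10),(-76,22,5),(-76,-22,5),(52,7,40),(52,-7,40)])/1000.-[.032,0,.032]
P=proj(s,o["ee_pos"]+R.apply(X)); print(((P-[145,170]+.5)*10-.5).round().tolist())
```

```text
[ 0.62568349 -0.22921989  0.16036987] (array([-0.05474413,  0.00273762,  0.04737647]), array([ 0.00054515, -0.20175968,  0.00050702]))
[[298.0, 516.0], [37.0, 428.0], [304.0, 562.0], [44.0, 473.0], [682.0, 221.0], [439.0, 149.0], [695.0, 198.0], [520.0, 146.0], [205.0, 322.0], [144.0, 302.0]]
```

View pics/s7d.png

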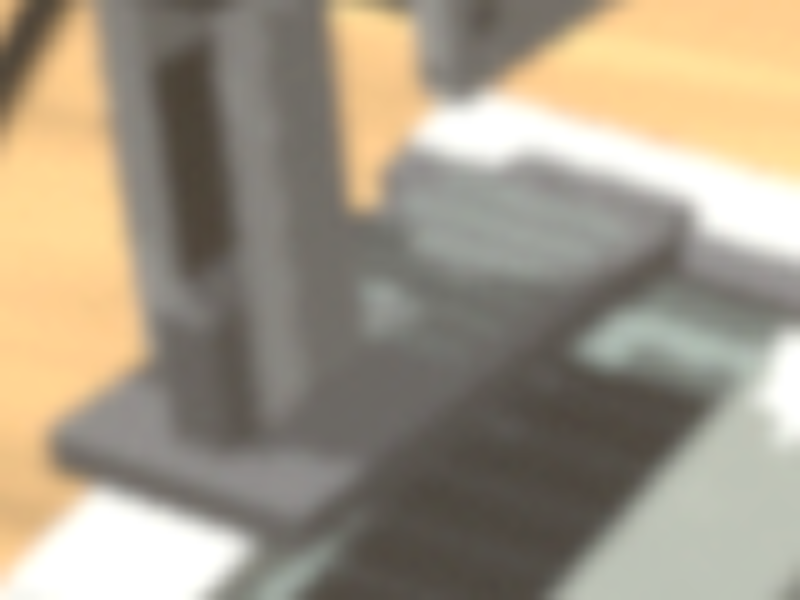

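Run:
```python
from h import *
for z in(.02,.005): print(rel(tcp_for([-.056,.0005,z],.2),YAW,.2))
```

```text
(array([-0.04, -0.1 ,  0.03]), array([-0.0067,  0.0023,  0.0268]))
(array([-0.04, -0.1 ,  0.03]), array([-0.0097,  0.0023,  0.0415]))
```

Emit:
send_rows:
  series:
    - [0,0,0,-0.001,0.001,0.005,-1]
    - [0,0,0,-0.004,0.0023,0.015,-1]
    - [0,0,0,-0.0067,0.0023,0.024,-1]
    - [0,0,0,-0.0067,0.0023,0.0268,-1]
    - [0,0,0,-0.0067,0.0023,0.0268,-1]

```text
time_s: 9.85
ee_pos: [0.6237, -0.2322, 0.131]
eef_rot: [-3.14, -0.2, -0.146]
force: [-0.5, 0.1, -1.6]
grip_width: 0.0135
```

Run:
```python
from h import *
from station import ctrl
s=dict(ctrl.camera("scene"));crop(s,145,170,225,230,10,"pics/s8d.png")
o=ctrl.get_obs();print(tip_now(o=o),o["force"],rel(tcp_for([-.056,.0005,.004],.2),YAW,.2))
```

```text
(array([-0.05611137, -0.0004255 ,  0.01879812]), array([ 0.00087371, -0.2003562 , -0.00069752])) [ 0.77617013 -0.84533886 -1.15935577] (array([-0.04, -0.02, -0.04]), array([-0.0028, -0.001 ,  0.0146]))
```

View pics/s8d.png

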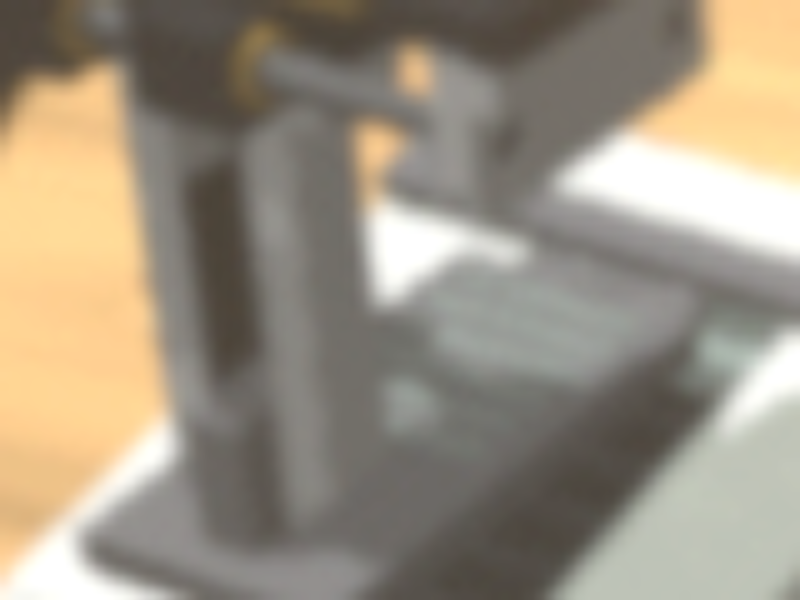

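The tongue is just inside the lip edge in the crop, and the slab is centred over the opening. I'll lower it the rest of the way slowly.

Emit:
send_rows:
  series:
    - [0,0,0,-0.0005,-0.0005,0.003,-1]
    - [0,0,0,-0.0012,-0.0008,0.006,-1]
    - [0,0,0,-0.0018,-0.0008,0.009,-1]
    - [0,0,0,-0.0022,-0.0008,0.0115,-1]
    - [0,0,0,-0.0027,-0.0008,0.014,-1]
    - [0,0,0,-0.0027,-0.0008,0.014,-1]

```text
time_s: 10.5
ee_pos: [0.6241, -0.2315, 0.1172]
eef_rot: [-3.141, -0.2, -0.146]
force: [-0.1, -0.4, -2.2]
grip_width: 0.0137
```

Run:
```python
from h import *
from station import ctrl
s=dict(ctrl.camera("scene"));np.savez("pics/scene9.npz",**s);crop(s,145,170,225,230,10,"pics/s9d.png")
o=ctrl.get_obs();print(tip_now(o=o),o["force"],o["moment"],rel(tcp_for([-.074,.0005,.004],.2),YAW,.2))
```

```text
(array([-0.05597969,  0.0003868 ,  0.00463375]), array([ 0.00085543, -0.20053789, -0.00072535])) [-0.21579288 -0.38645071 -1.26661772] [ 0.04240024  0.12821202 -0.04234887] (array([-0.04, -0.03, -0.04]), array([-0.0178, -0.0002, -0.0029]))
```

View pics/s9d.png

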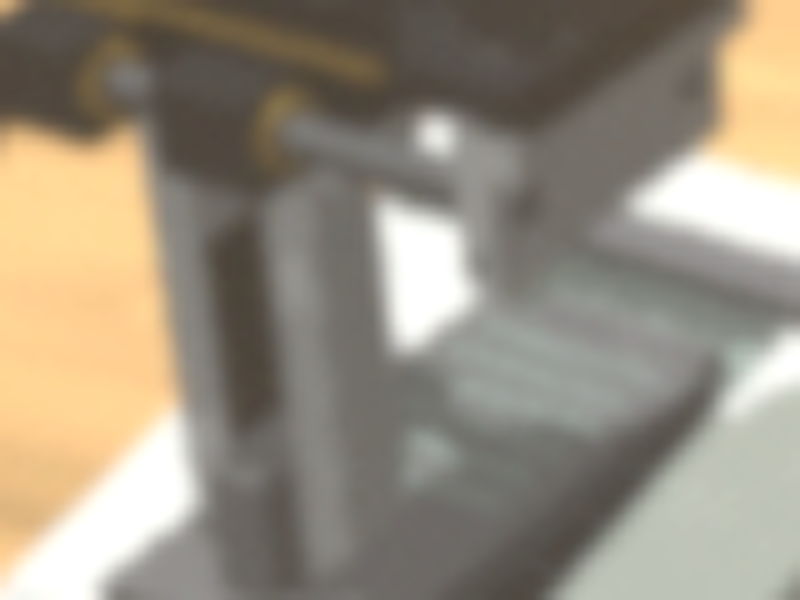

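Emit:
send_rows:
  series:
    - [0,0,0,-0.0025,0,-0.0004,-1]
    - [0,0,0,-0.005,0,-0.0008,-1]
    - [0,0,0,-0.0075,0,-0.0012,-1]
    - [0,0,0,-0.01,0,-0.0016,-1]
    - [0,0,0,-0.0125,0,-0.002,-1]
    - [0,0,0,-0.0145,0,-0.0024,-1]
    - [0,0,0,-0.0145,0,-0.0024,-1]

```text
time_s: 11.25
ee_pos: [0.6095, -0.2294, 0.1172]
eef_rot: [-3.141, -0.201, -0.146]
force: [-0.6, 0.3, -2.0]
grip_width: 0.0134
```

Run:
```python
from h import *
from station import ctrl
s=dict(ctrl.camera("scene"));np.savez("pics/scene10.npz",**s);crop(s,145,150,245,250,6,"pics/s10d.png")
o=ctrl.get_obs();print(tip_now(o=o),o["force"],o["moment"],o["grip_width"])
R=Ro.from_euler("xyz",o["eef_rot"])*Ro.from_euler("x",np.pi)
X=np.array([(60,30,10),(60,-30,10),(60,30,0),(60,-30,0),(-60,30,10),(-60,-30,10)])/1000.-[.032,0,.032]
print(((proj(s,o["ee_pos"]+R.apply(X))-[145,150]+.5)*6-.5).round().tolist())
```

```text
(array([-0.07066971,  0.00035915,  0.00429643]), array([ 0.00075021, -0.20081713, -0.00072558])) [-0.35924827 -0.16231492 -0.65579405] [0.06418661 0.10092784 0.02913433] 0.013857846621516347
[[235.0, 491.0], [85.0, 439.0], [238.0, 516.0], [89.0, 464.0], [449.0, 315.0], [309.0, 272.0]]
```

View pics/s10d.png

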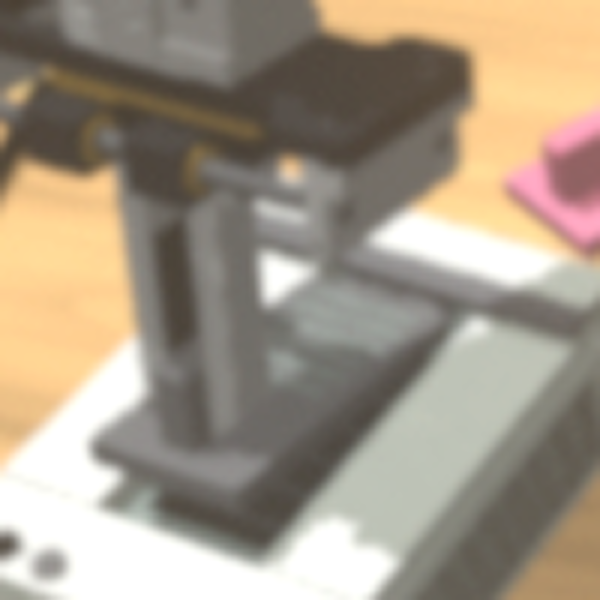

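Emit:
send_rows:
  series:
    - [0,0,0,-0.0015,0,-0.0003,-1]
    - [0,0,0,-0.003,0,-0.0006,-1]
    - [0,0,0,-0.0045,0,-0.0009,-1]
    - [0,0,0,-0.0045,0,-0.0009,-1]

```text
time_s: 11.7
ee_pos: [0.605, -0.2287, 0.1171]
eef_rot: [-3.141, -0.201, -0.146]
force: [0.4, -0.7, -1.1]
grip_width: 0.0137
```

Run:
```python
from h import *
from station import ctrl
o=ctrl.get_obs();print(tip_now(o=o),o["force"],o["moment"],o["grip_width"])
```

```text
(array([-0.0753574 ,  0.00040028,  0.00423937]), array([ 0.00079957, -0.20072098, -0.00070192])) [ 0.37174453 -0.68995862 -1.09519336] [0.05019056 0.06912311 0.00581436] 0.013696416773997048
```

Emit:
send_rows:
  series:
    - [0,0,0,-0.001,0,-0.0002,-1]
    - [0,0,0,-0.002,0,-0.0004,-1]
    - [0,0,0,-0.002,0,-0.0004,-1]

```text
time_s: 12.0
ee_pos: [0.6037, -0.2286, 0.1176]
eef_rot: [-3.141, -0.203, -0.146]
force: [6.5, -1.5, -1.4]
grip_width: 0.0139
```

Emit:
send_rows:
  series:
    - [0,0,0,-0.0005,0,-0.0001,-1]
    - [0,0,0,-0.001,0,-0.0002,-1]
    - [0,0,0,-0.001,0,-0.0002,-1]

```text
time_s: 12.3
ee_pos: [0.6034, -0.2286, 0.1181]
eef_rot: [-3.142, -0.205, -0.146]
force: [9.4, -0.4, -1.4]
grip_width: 0.014
```

Emit:
send_rows:
  series:
    - [0,0,0,-0.0005,0,-0.0001,-1]
    - [0,0,0,-0.001,0,-0.0002,-1]
    - [0,0,0,-0.001,0,-0.0002,-1]

```text
time_s: 12.6
ee_pos: [0.603, -0.2286, 0.1186]
eef_rot: [3.141, -0.207, -0.146]
force: [13.8, -1.6, -1.7]
grip_width: 0.0137
```

Emit:
send_rows:
  series:
    - [0,0,0,0.0015,0,0.0003,-1]
    - [0,0,0,0.003,0,0.0006,-1]
    - [0,0,0,0.0045,0,0.001,-1]
    - [0,0,0,0.0045,0,0.001,-1]

```text
time_s: 13.0
ee_pos: [0.6055, -0.2287, 0.1167]
eef_rot: [-3.141, -0.2, -0.146]
force: [0.5, -0.2, -0.8]
grip_width: 0.0134
```

Run:
```python
from h import *
from station import ctrl
s=dict(ctrl.camera("scene"));np.savez("pics/scene11.npz",**s);crop(s,145,150,245,250,6,"pics/s11d.png")
o=ctrl.get_obs();print(o["ee_pos"],tip_now(o=o),o["force"],o["moment"],o["grip_width"])
```

```text
[ 0.60546948 -0.2287481   0.1167748 ] (array([-0.07490562,  0.00040742,  0.00395431]), array([ 0.00091156, -0.20002092, -0.00066202])) [-0.37557286  0.21336192 -0.86973321] [-0.01075808  0.07885304 -0.03988061] 0.013425367618874905
```

View pics/s11d.png

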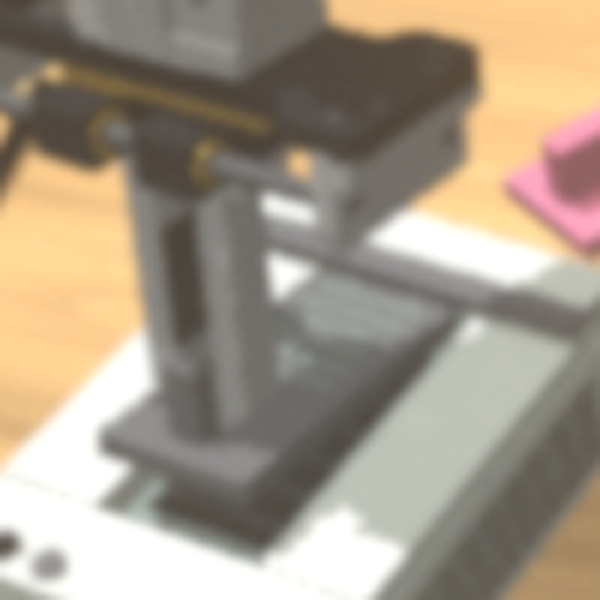

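Run:
```python
from h import *
for th in(.16,.12,.08): print(th,*rel(tcp_for([-.0744,.0004,.003],th),YAW,th))
```

```text
0.16 [-0.05 -2.29 -0.04] [ 0.0015 -0.0001  0.0054]
0.12 [-0.05 -4.58 -0.04] [ 0.0025 -0.0001  0.0098]
0.08 [-0.05 -6.88 -0.03] [ 0.0034 -0.0001  0.0142]
```

Emit:
send_rows:
  series:
    - [0,-1.1,0,0.0007,0,0.0027,-1]
    - [0,-2.3,0,0.0015,0,0.0054,-1]
    - [0,-3.4,0,0.002,0,0.0076,-1]
    - [0,-4.6,0,0.0025,0,0.0098,-1]
    - [0,-5.7,0,0.003,0,0.012,-1]
    - [0,-6.9,0,0.0034,0,0.0142,-1]
    - [0,-6.9,0,0.0034,0,0.0142,-1]

```text
time_s: 13.75
ee_pos: [0.612, -0.2296, 0.1033]
eef_rot: [-3.141, -0.079, -0.146]
force: [0.4, -0.1, -1.3]
grip_width: 0.0137
```

Run:
```python
from h import *
from station import ctrl
s=dict(ctrl.camera("scene"));np.savez("pics/scene12.npz",**s);crop(s,145,160,235,250,7,"pics/s12d.png")
o=ctrl.get_obs();print(o["ee_pos"],tip_now(o=o),o["force"],o["moment"],o["grip_width"])
```

```text
[ 0.61191123 -0.22963898  0.10350214] (array([-0.07401434,  0.00043555,  0.00298128]), array([ 0.00082606, -0.07992802, -0.00043857])) [ 0.32053483 -0.06008151 -1.27878668] [ 0.02838607  0.04003424 -0.01606308] 0.013632333467594434
```

View pics/s12d.png

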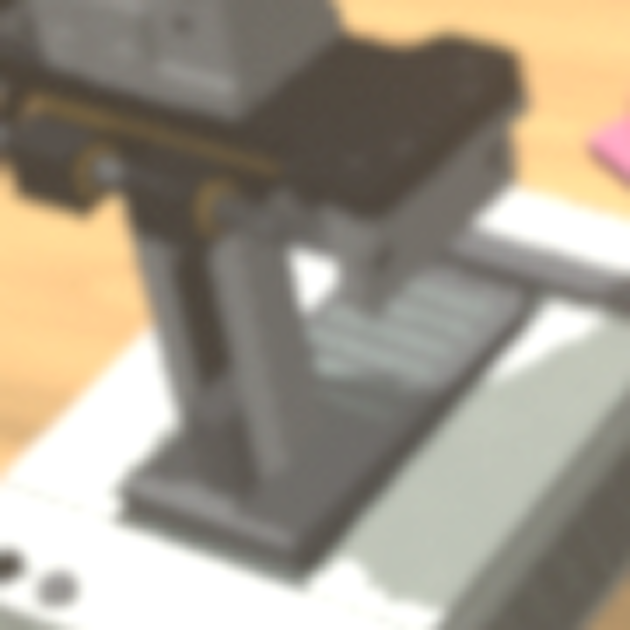

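Run:
```python
from h import *
for th in(.06,.04,.02): print(th,*rel(tcp_for([-.0745,.0004,.003],th),YAW,th))
```

```text
0.06 [-0.05 -1.14 -0.02] [ 0.0001 -0.      0.0021]
0.04 [-0.05 -2.29 -0.02] [ 0.0007 -0.      0.0043]
0.02 [-0.05 -3.43 -0.02] [ 0.0012 -0.      0.0065]
```

Emit:
send_rows:
  series:
    - [0,-0.6,0,0,0,0.001,-1]
    - [0,-1.1,0,0.0001,0,0.0021,-1]
    - [0,-1.7,0,0.0004,0,0.0032,-1]
    - [0,-2.3,0,0.0007,0,0.0043,-1]
    - [0,-2.9,0,0.001,0,0.0054,-1]
    - [0,-3.4,0,0.0012,0,0.0065,-1]
    - [0,-3.4,0,0.0012,0,0.0065,-1]

```text
time_s: 14.5
ee_pos: [0.6135, -0.2299, 0.0971]
eef_rot: [-3.141, -0.02, -0.146]
force: [0.1, -0.6, -1.2]
grip_width: 0.0136
```

Run:
```python
from h import *
from station import ctrl
s=dict(ctrl.camera("scene"));np.savez("pics/scene13.npz",**s);crop(s,145,160,235,250,7,"pics/s13d.png")
o=ctrl.get_obs();print(o["ee_pos"],tip_now(o=o),o["force"],o["moment"],o["grip_width"])
```

```text
[ 0.61350987 -0.22990365  0.09723468] (array([-0.07460522,  0.00040997,  0.00299581]), array([ 0.00080535, -0.02079591, -0.00048211])) [-0.31145758 -0.06648512 -1.10019334] [ 0.01539235 -0.06612061  0.0526035 ] 0.0138618421924476
```

View pics/s13d.png

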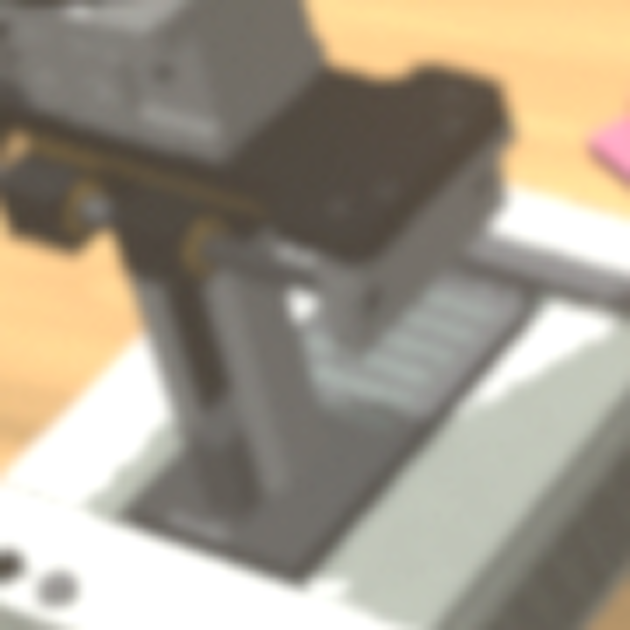

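Run:
```python
from h import *
for th,z in((.01,.002),(.0,.001),(0,0)): print(th,*rel(tcp_for([-.0745,.0004,z],th),YAW,th))
```

```text
0.01 [-0.05 -0.62 -0.03] [ 0.0004 -0.0001  0.0022]
0.0 [-0.05 -1.19 -0.03] [ 0.0007 -0.0001  0.0043]
0 [-0.05 -1.19 -0.03] [ 0.0007 -0.0001  0.0053]
```

Emit:
send_rows:
  series:
    - [0,-0.3,0,0.0002,0,0.001,-1]
    - [0,-0.6,0,0.0004,0,0.002,-1]
    - [0,-0.9,0,0.0005,0,0.003,-1]
    - [0,-1.2,0,0.0007,0,0.0043,-1]
    - [0,-1.2,0,0.0007,0,0.0043,-1]

```text
time_s: 15.05
ee_pos: [0.6143, -0.23, 0.0928]
eef_rot: [-3.141, 0.0, -0.146]
force: [-0.3, 0.3, -1.7]
grip_width: 0.0137
```

Emit:
send_rows:
  series:
    - [0,0,0,0,0,0.0005,-1]
    - [0,0,0,0,0,0.001,-1]
    - [0,0,0,0,0,0.001,-1]

```text
time_s: 15.35
ee_pos: [0.6143, -0.2301, 0.0923]
eef_rot: [-3.141, -0.0, -0.146]
force: [0.8, 0.2, 0.3]
grip_width: 0.0136
```

Run:
```python
from h import *
from station import ctrl
s=dict(ctrl.camera("scene"));np.savez("pics/scene14.npz",**s);crop(s,145,160,235,250,7,"pics/s14d.png")
o=ctrl.get_obs();print(o["ee_pos"],tip_now(o=o),o["force"],o["moment"],o["grip_width"])
```

```text
[ 0.61428954 -0.2300466   0.09224002] (array([-0.07449256,  0.00038426,  0.00020872]), array([ 0.00071044, -0.00028995, -0.00053421])) [ 0.7286291  -0.33749848 -0.67920119] [0.0101679  0.00908695 0.04008786] 0.013734856760744695
```

View pics/s14d.png

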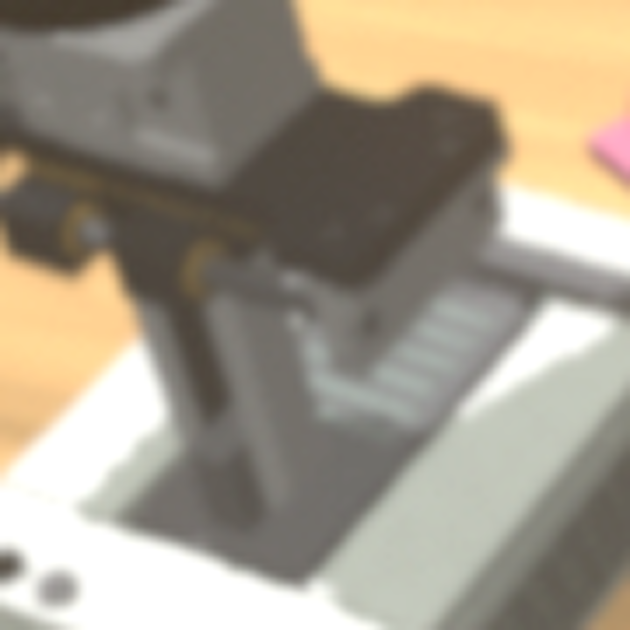

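Emit:
send_rows:
  series:
    - [0,0,0,0,0,0.0004,-1]
    - [0,0,0,0,0,0.0008,-1]
    - [0,0,0,0,0,0.0008,-1]

```text
time_s: 15.7
ee_pos: [0.6143, -0.23, 0.0922]
eef_rot: [-3.141, -0.001, -0.146]
force: [-3.5, 2.0, 6.6]
grip_width: 0.0139
```

Floor contact (about +7 N). I'll ease off and open gently.

Emit:
send_rows:
  series:
    - [0,0,0,0,0,-0.0005,-1]
    - [0,0,0,0,0,-0.0005,-1]
    - [0,0,0,0,0,-0.0005,-0.65]
    - [0,0,0,0,0,-0.0005,-0.5]
    - [0,0,0,0,0,-0.0005,-0.4]
    - [0,0,0,0,0,-0.0005,-0.4]
  force: 10

```text
time_s: 16.3
ee_pos: [0.6142, -0.23, 0.0916]
eef_rot: [-3.141, 0.0, -0.146]
force: [-0.1, 0.0, 0.4]
grip_width: 0.0279
```

Emit:
send_rows:
  series:
    - [0,0,0,0,0,-0.005,-0.4]
    - [0,0,0,0,0,-0.015,-0.4]
    - [0,0,0,0,0,-0.03,-0.4]
    - [0,0,0,0,0,-0.05,-0.4]
    - [0,0,0,0,0,-0.08,-0.4]
    - [0,0,0,0,0,-0.12,-0.4]
    - [0,0,0,0,0,-0.15,-0.4]
    - [0,0,0,0,0,-0.15,-0.4]

```text
time_s: 17.1
ee_pos: [0.6153, -0.2306, 0.2484]
eef_rot: [3.14, -0.009, -0.146]
force: [-0.3, -1.2, 0.3]
grip_width: 0.0281
```

Emit:
send_rows:
  series:
    - [0,0,0,-0.04,-0.03,-0.01,-0.4]
    - [0,0,0,-0.08,-0.07,-0.02,-0.4]
    - [0,0,0,-0.12,-0.11,-0.02,-0.4]
    - [0,0,0,-0.15,-0.15,-0.02,-0.4]
    - [0,0,0,-0.18,-0.19,-0.02,-0.4]
    - [0,0,0,-0.2,-0.22,-0.02,-0.4]
    - [0,0,0,-0.2,-0.22,-0.02,-0.4]

```text
time_s: 17.8
ee_pos: [0.4463, 0.0201, 0.2628]
eef_rot: [-3.14, -0.001, -0.142]
force: [0.1, -0.4, 0.0]
grip_width: 0.0277
```

Run:
```python
from h import *
from station import ctrl
for n,b,k in(("scene",(120,155,270,285),5),("top",(370,105,470,220),5)):
    s=dict(ctrl.camera(n)); np.savez(f"pics/{n}15.npz",**s); crop(s,*b,k,f"pics/{n}15c.png")
    C=cloud(s); 
    c,nn=np.cos(YAW),np.sin(YAW); D=(C-SEAT)@Ro.from_euler("z",YAW).as_matrix()
    for lo,hi in((-.055,-.03),(-.03,0),(0.0,.01),(.054,.058)):
        m=(D[...,0]>lo)&(D[...,0]<hi)&(abs(D[...,1])<.027)&((abs(D[...,1])>.012)|(lo<0)); print(n,lo,hi,m.sum(),np.median(D[...,2][m]).round(4))
    m=(D[...,2]>.035)&(D[...,2]<.06)&(abs(D[...,0]-.03)<.06)&(abs(D[...,1])<.05); print("rib top",D[m].mean(0).round(4),D[m].min(0).round(3),D[m].max(0).round(3))
    m=(D[...,2]>.0085)&(D[...,2]<.0125)
```

```text
scene -0.055 -0.03 196 0.0113
scene -0.03 0 235 0.0114
scene 0.0 0.01 27 0.0111
scene 0.054 0.058 21 0.0108
rib top [0.0344 0.002  0.0398] [ 0.014 -0.008  0.035] [0.054 0.009 0.043]
top -0.055 -0.03 238 0.0101
top -0.03 0 287 0.0105
top 0.0 0.01 49 0.0098
top 0.054 0.058 18 0.0106
rib top [ 0.0322 -0.0014  0.0398] [ 0.013 -0.009  0.035] [0.052 0.006 0.045]
```

View pics/scene15c.png

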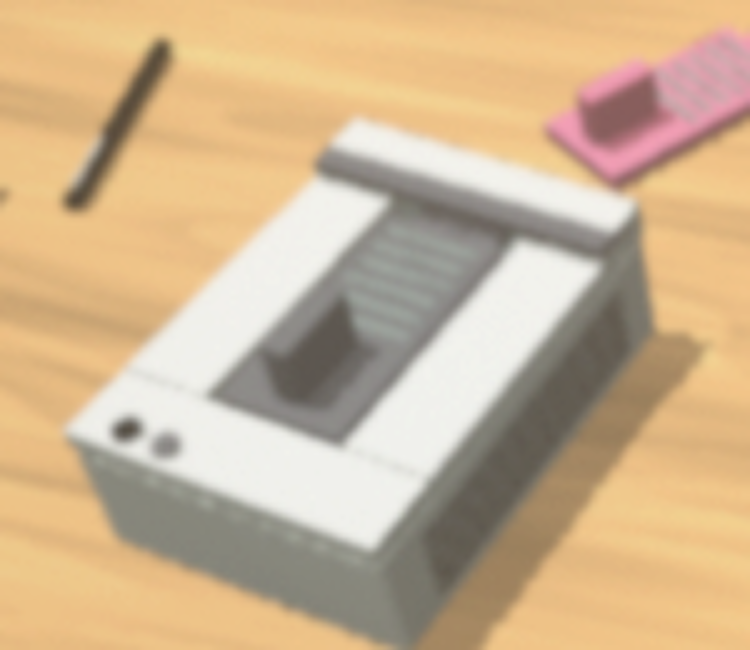

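View pics/top15c.png

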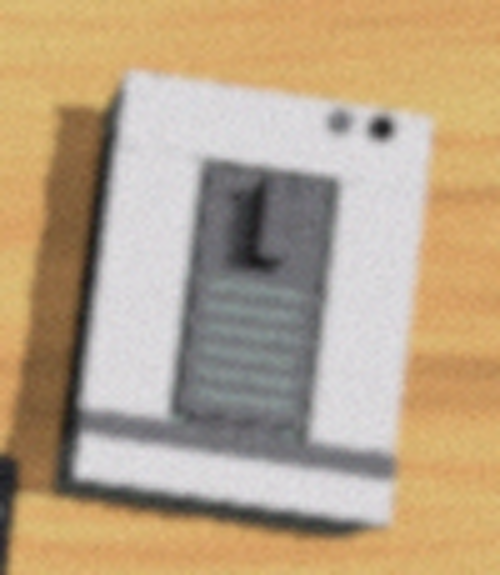

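Both views show the plate flush in the recess with the tongue under the lip; the rib is at (320,345) in the scene crop and (252,230) in the top crop. The arm is clear, so I'll hand in.

Run:
```python
from h import *
from station import ctrl
t0=dict(np.load("pics/top0.npz"));t1=dict(np.load("pics/top15.npz"))
d=np.abs(t0["pixels"].astype(int)-t1["pixels"]).mean(2)
for n,(u,v) in dict(rack=(325,196),dropper=(325,149),cassette=(323,252)).items(): print(n,d[v-15:v+15,u-10:u+10].mean().round(1))
o=ctrl.get_obs();print(o["time_s"],abs(o["joint_vel"]).max(),o["force"])
print(ctrl.hand_in())
```

```text
rack 72.8
dropper 8.4
cassette 49.6
17.9 0.04150045681642445 [ 0.95621104 -0.12303426 -0.91051776]
the job is handed in; nothing more can be done
None
```

I refitted the filter plate in the recess on top of the air cleaner and handed the job in at 17.9 s; the hand-in gives no verdict.

**What I did:**
- I gripped the plate's free end by its sides, dragged it out from under the riser, and picked it up again by the rib.
- I tilted it 0.2 rad and slid the tongue under the lip until it met the stop wall. That took about 14 N; then I backed off about 2 mm.
- I lowered the grip end in small steps until it touched the floor at about 7 N, then released and withdrew.

**Last checks:**
- **Seating:** The plate looks flush and square in both cameras. Its top is 10–11 mm above the recess floor along its whole length (10 expected), so it lies flat.
- **Position:** The rib centre is within about 3 mm of its place in x and 2 mm in y. The two cameras disagree by 2–3 mm.
- **Arm:** The gripper is well clear of everything and the measured force is about zero.
- **Rack, dropper bottle and cassette:** My before/after picture comparison was inconclusive for the rack and cassette, which differed a lot. The arm was probably covering them in the last top view, but I didn't check that. The bottle's area barely changed (8 on the 0–255 scale). I didn't plan any contact with the three, and the paths were kept well above them.

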